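# Square up a glue-up pile against the stops

## Robot

A 7-joint arm with a two-finger parallel gripper is mounted at the origin on the work surface. World frame = base frame: x ahead of the robot, y to its left, z up, the work surface at z = 0. Lengths are in m, angles in rad, forces in N, time in s.
With the tool pointing down it reaches from about 0.35 to 0.9 m from the base axis. Payload 19.9 kg.
Tool frame: the origin (TCP) lies midway between the tips of the shut fingers; the grasp point (between the pads) lies 19 mm behind it; z points along the fingers, y is the line along which they close (so a half turn about z gives the same grasp; the last joint's range is limited). The gripper opens to 94 mm and grips with 3 to 60 N. Pads are 16 mm wide; open, the fingers measure 119 mm over their backs; the gripper's body (75 mm by 177 mm) begins 78 mm behind the grasp point.
Start: joints at [-1.27, 0.417, -0.01, 1.614, 0.005, 1.111, -0.053], TCP at [0.209, 0.589, 0.205] pointing down, gripper open.
Joint ranges: [-2.81, 2.81], [-0.39, 2.02], [-1.27, 1.25], [0.06, 2.57], [-1.19, 4.33], [0.19, 2], [-2.82, 2.82]. Speed limits (rad/s): [1.89, 1.89, 2.39, 2.39, 3.01, 3.01, 3.01].

## Interface

Orientations are given as a unit quaternion [x, y, z, w].
In Python, from workcell import manip gives the robot as it stands.
- The arm moves only by the shell command python3 -m inch 'ROWS'. ROWS is JSON, one flat list of numbers, 7 for each row, row after row: the shift along the tool's x, y, z scaled (see below), then the turn, a rotation vector about the tool's x, y, z scaled (see below), then the closure, from 0 (fully open) to 1 (shut). A call has 1 to 8 rows; each row is the pose to reach, as a shift and turn from the pose commanded when the call began, along the tool's axes at that moment, turning the shorter way round; what a row does not reach only later rows make up. The controller multiplies each number of a shift by 0.25 m and each number of a turn by pi rad. A row lasts 1/10 s, in which the tool goes at most 50 mm and 8.59 degrees, less where a joint would pass 70% of its speed; a pose out of reach is approached as far as the arm can. A call with a number of a shift or a turn outside -1 to 1 is refused whole. A call with a gripper value outside its range is refused whole. The fingers move at their own pace and stop on an object; the grip force is fixed at half the most. Time passes only in rows, so rows that repeat a pose let the fingers close. It gives the time, the measured TCP pose, the force, the opening and the grip force at its end, in the units of the state.
- manip.read_state(): the state, without advancing time (a new reading comes with each control period).
- manip.camera(name): name is "scene" or "top"; returns (picture, depth): 480x640x3 uint8, red, green, blue; 480x640 float32, m along the optical axis (not along the pixel's ray), 0 where there is no reading.
- manip.get_calibration(name): a dict with "K" (3x3 intrinsics, pixels), "k1" (the pictures are not rectified: a ray, as slopes to the right and down, at radius r is drawn at 1 + k1 r^2 times it, then the intrinsics apply), "world_from_camera" (4x4, takes a point from camera to world coordinates). Camera axes: x right, y down, z forward; pixel columns grow to the right and rows downward; lengths in m; the calibration is good to about 2 mm. A picture is of the moment at which its call begins. get_calibration takes no time and is no camera call.
- manip.finish_job(): hands the job in; it is judged then, once.
The state is a dict: "clock": time; "joint_positions": joint angles; "joint_velocities": joint speeds; "tau": joint torques, N m; "eef_pos": TCP position; "tcp_rot": TCP orientation; "contact_force": force on the tool from outside, world axes, zero at the start; "wrist_torque": the same for the moment, N m; "opening": finger opening in m; "gripper_force": force on a finger pad.
Only numpy, scipy, OpenCV 4.12 (cv2) and the standard library are available. Lean on these libraries where they do the work, as an engineer would, in place of code of your own. Each camera call takes 0.05 s, during which the arm holds its last target. There are 200 camera calls.

## Task

Get the glue-up ready: first, with the two blanks still on the rest, slide the plywood caul fully home into the corner of the glue-up board, flat against both stops. Then stack the two dark blanks on it one upon the other, long edges along the long far stop, so that every piece of the pile ends flush against both stops. Push pieces home gently, never jam or drop them, and leave everything else on the bench where it is.

Things in the scene. Friction and masses are not known exactly. Their poses are not given: they have to be found in the camera images.
- jig_corner (a point): Inner corner of the two wooden stops of the glue-up board: the point on the board's top face (12 mm above the bench) where the stop faces meet. +x points to the far stop, +y to the side stop, z up. Stops are 20 mm thick and 55 mm high above the board; far stop's face: x = 0, from y = -190 mm to 0; side stop's face: y = 0, from x = -150 mm to 0.
- caul: Loose light plywood board (the caul) lying flat on the glue-up board, 110 (x) x 120 (y) x 18 (z) mm, about 0.17 kg, too wide to grip. Origin at the centre of its underside, z up. Home: its far (+x) edge against the far stop, its +y edge against the side stop (origin at x -55, y -60 mm of the corner).
- caul_center (a point): Centre of the caul, 9 mm above its underside; axes of the caul.
- blank_a: Dark hardwood blank, 60 (x) x 110 (y) x 14 (z) mm, about 70 g, one of two alike. Origin at the centre of its underside, z out of its upper face. It starts on the sloped rest, x down the slope (29 degrees from level), away from the robot, y level. Final place: long side against the far stop, on the caul or on the other blank, its centre at x -30, y -55 mm of the corner.
- blank_a_center (a point): Centre of blank_a, 7 mm above its underside; axes of the blank.
- blank_b: The other dark blank, the same as blank_a in all respects; either may lie below.
- blank_b_center (a point): Centre of blank_b, 7 mm above its underside; axes of the blank.
- rest: Fixed sloped wooden drying rest holding the blanks. Origin at the centre of its foot. Its 115 (along slope) x 270 (y) mm face falls by 29 degrees towards +x (away from the robot), 75 mm above the bench over the origin. Blank middles lie at about y = +66 and -66 mm. Each blank's lower edge rests on two 8 mm round pegs 84 mm apart, standing 11 mm out of the face.
- offcut: Bystander: small dark wooden offcut, 45 x 35 x 14 mm, on the near +y corner of the glue-up board; not part of the pile. Origin under its centre.
- tape: Bystander: cardboard ring (tape core), 64 mm across, 22 mm high, on the bench between board and rest. Origin under its centre.
- glue: Bystander: white bottle with orange cap, 56 mm across, 160 mm high. Origin under its centre.
- jar: Bystander: glass jar with steel lid, 72 mm across, 100 mm high. Origin under its centre.
- dish: Bystander: small red dish, 90 mm across, 30 mm high. Origin under its centre.
- driver: Bystander: screwdriver lying at the back of the bench. Origin under its middle.
- brush: Bystander: brush lying between board and rest. Origin under its middle.
- jig: The glue-up board itself with its stops, 240 x 240 x 12 mm brown wood, fixed to the bench on its left or right half, turned a little. Origin on the bench under the board's centre, 100 mm before the corner in x and in y; same axes as the corner.

How it is judged:
By the outcome, as a careful person would: the job done as asked, in the order asked, and still so for the second after the job is handed in, with the robot touching nothing.
It also fails if it takes over 72 s, if anything falls off the work surface, if the arm or the gripper's body presses on something with over 40 N, if the wrist force passes 120 N, or if a joint passes its speed limit or range.

## Working session

There is one attempt and no reset: what is moved stays moved. The work goes in short steps, Python scripts to look and compute and a shell command to move; the robot and the scene stay as the last step left them, time stands still between calls to the robot, and variables do not carry over. Pictures are saved under pics/ and viewed, at most 10 in all, crops included, and the job is handed in when it is done.

```bash
mkdir -p pics; cat > h.py <<'E'
import numpy as np,cv2
from workcell import manip
from scipy.spatial.transform import Rotation as R
def grab(n):
    im,d=manip.camera(n); c=manip.get_calibration(n)
    return im,d,c
def und(c,uv):
    K=np.array(c["K"]);uv=np.atleast_2d(uv).astype(float)
    p=np.c_[(uv[:,0]-K[0,2])/K[0,0],(uv[:,1]-K[1,2])/K[1,1]]
    q=p.copy()
    for _ in range(20): q=p/(1+c["k1"]*(q**2).sum(1,keepdims=True))
    return q
def plane(c,uv,z):
    T=np.array(c["world_from_camera"]);q=und(c,uv)
    d=np.c_[q,np.ones(len(q))]@T[:3,:3].T
    o=T[:3,3]; return o+d*((z-o[2])/d[:,2:])
def deproj(c,uv,dep):
    T=np.array(c["world_from_camera"]);q=und(c,uv)
    P=np.c_[q,np.ones(len(q))]*np.asarray(dep).reshape(-1,1)
    return P@T[:3,:3].T+T[:3,3]
def cloud(c,d):
    v,u=np.mgrid[:480,:640]
    return deproj(c,np.c_[u.ravel(),v.ravel()],d.ravel()).reshape(480,640,3)
def save(n,im): cv2.imwrite("pics/"+n+".png",im[:,:,::-1])
E
python3 - <<'E'
from h import *
for n in("scene","top"):
    im,d,c=grab(n); save(n+"0",im); np.savez(n+"0.npz",im=im,d=d)
    print(n,np.array(c["K"]).tolist(),c["k1"],np.round(c["world_from_camera"],3).tolist())
s=manip.read_state();print(s)
E
```

```text
scene [[619.3788916066064, 0.0, 320.71689751824476], [0.0, 619.3788916066064, 237.81210429805665], [0.0, 0.0, 1.0]] -0.16753522947947794 [[0.87, 0.428, -0.243, 0.952], [0.492, -0.752, 0.438, -0.625], [0.005, -0.501, -0.866, 1.267], [0.0, 0.0, 0.0, 1.0]]
top [[613.1441938544742, 0.0, 334.51299343870403], [0.0, 613.1441938544742, 236.40157148894738], [0.0, 0.0, 1.0]] -0.19221394380933007 [[-0.021, -0.994, 0.103, 0.44], [-1.0, 0.023, 0.016, -0.017], [-0.019, -0.103, -0.995, 1.809], [0.0, 0.0, 0.0, 1.0]]
{'clock': 0.1, 'joint_positions': array([-1.27048828,  0.41786542, -0.01029843,  1.61408241,  0.00469815,
        1.11070744, -0.05300676]), 'joint_velocities': array([ 1.29242108e-04, -1.89766663e-03,  1.59873653e-03, -1.07749146e-03,
       -9.96218159e-04, -9.70047339e-05,  1.48109592e-03]), 'tau': array([ 8.07975193e-04, -8.52588415e+01,  6.38682023e-01, -4.26703548e+01,
       -4.90701618e-02,  1.62230252e-02,  5.90542800e-05]), 'eef_pos': array([0.20939781, 0.58853434, 0.20493163]), 'tcp_rot': array([ 1.70075173e-01,  9.85430954e-01, -5.17366081e-04, -4.70397636e-05]), 'contact_force': array([ 1.41415363,  0.60005028, -0.15213732]), 'wrist_torque': array([ 0.01754488, -0.00855709, -0.02393828]), 'gripper_force': 0.0, 'opening': 0.09424261500907517}
```

View pics/scene0.png

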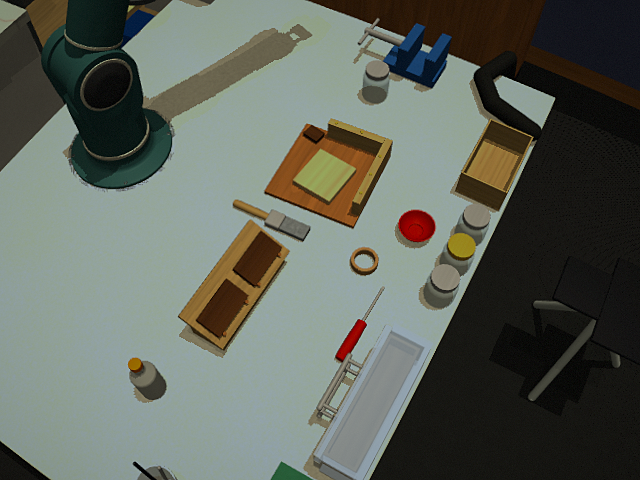

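View pics/top0.png

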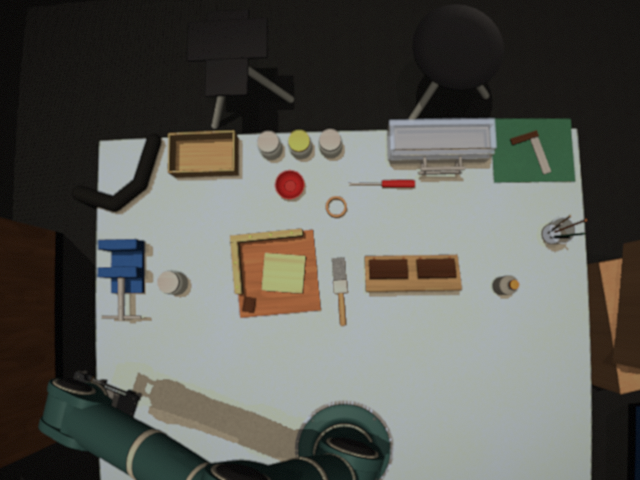

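Scene picture: board with caul around (320,175), stops up and right, offcut (313,132), rest with blanks (258,258) and (222,307). In the top picture the far stop runs along y≈237 and the side stop along x≈237, with the caul at (284,272) and the blanks at (389,268) and (437,268).

```bash
cat > m.py <<'E'
from h import *
def rect(c,mask,z):
    cs,_=cv2.findContours(mask.astype(np.uint8),cv2.RETR_EXTERNAL,cv2.CHAIN_APPROX_NONE)
    k=max(cs,key=cv2.contourArea); P=plane(c,k[:,0,:],z)[:,:2]
    r=cv2.minAreaRect((P*1000).astype(np.float32)); return r,cv2.boxPoints(r)
if __name__=="__main__":
  for n in("scene","top"):
    f=np.load(n+"0.npz");im,d=f["im"],f["d"];c=manip.get_calibration(n)
    X=cloud(c,d);x,y,z=X[...,0],X[...,1],X[...,2]
    hsv=cv2.cvtColor(im,cv2.COLOR_RGB2HSV);H,S,V=[hsv[...,i].astype(int) for i in range(3)]
    for (u,v) in ([(325,175),(258,258),(222,307),(313,132),(300,190),(360,130),(374,185),(263,228)] if n=="scene" else [(284,272),(389,268),(437,268),(248,304),(255,285),(270,237),(237,265),(413,268)]):
        print(n,(u,v),im[v,u],hsv[v,u],np.round(X[v,u]*1000))
    b=(x>.25)&(x<.75)&(y>-.02)&(y<.4)
    stops=b&(z>.058)&(z<.076)
    print("stops",stops.sum(),rect(c,stops,.067)[1].round().tolist())
    p=X[stops][:,:2]*1000; print(p.min(0).round(),p.max(0).round())
    rs=(x>.25)&(x<.75)&(y>-.5)&(y<-.02)&(z>.02)
    dark=rs&(V<110)
    num,l,st,ce=cv2.connectedComponentsWithStats(dark.astype(np.uint8))
    for i in range(1,num):
        if st[i,4]>200:
            q=X[l==i]; m=np.median(q,0);u_,s_,vt=np.linalg.svd(q-m,full_matrices=False)
            print("dark",st[i],ce[i].round(1),(q.mean(0)*1000).round(1),vt[2].round(3))
E
python3 m.py
```

```text
scene (325, 175) [150 159  88] [ 34 114 159] [524. 165.  24.]
scene (258, 258) [64 34 17] [ 11 187  64] [ 527. -138.   85.]
scene (222, 307) [64 33 13] [ 12 203  64] [ 524. -274.   87.]
scene (313, 132) [67 34 11] [ 12 213  67] [431. 268.  26.]
scene (300, 190) [147  83  29] [ 14 205 147] [489. 102.  13.]
scene (360, 130) [153 119  58] [ 19 158 153] [546. 306.  63.]
scene (374, 185) [58 35  4] [ 17 237  58] [639. 210.   7.]
scene (263, 228) [147 167 166] [ 89  31 167] [462. -27.  -3.]
stops 1125 [[463.0, 302.0], [480.0, 87.0], [652.0, 101.0], [635.0, 315.0]]
[463. 101.] [647. 314.]
dark [ 232  231   50   57 1452] [257.  259.1] [ 526.6 -141.2   85.4] [ 0.528 -0.026  0.849]
dark [ 196  278   53   62 1652] [222.2 308.6] [ 525.9 -275.8   85. ] [ 0.519 -0.026  0.854]
dark [141 362  24  36 362] [154.7 384.7] [ 493.1 -478.6   66.2] [ 0.999 -0.029  0.039]
top (284, 272) [169 177 119] [ 34  84 177] [524. 162.  26.]
top (389, 268) [68 39 24] [ 10 165  68] [ 526. -140.   84.]
top (437, 268) [67 38 24] [ 10 164  67] [ 522. -275.   91.]
top (248, 304) [79 46 29] [ 10 161  79] [433. 269.  26.]
top (255, 285) [156  95  58] [ 11 160 156] [488. 250.  10.]
top (270, 237) [149 132  84] [ 22 111 149] [623. 197.  69.]
top (237, 265) [162 140  90] [ 21 113 162] [545. 294.  65.]
top (413, 268) [147 111  72] [ 16 130 147] [ 525. -209.   74.]
stops 857 [[461.0, 302.0], [477.0, 93.0], [647.0, 106.0], [632.0, 315.0]]
[462. 105.] [647. 314.]
dark [369 259  40  21 790] [388.  269.2] [ 522.4 -136.7   87.7] [-0.452  0.005 -0.892]
dark [416 258  41  21 782] [435.7 268.3] [ 521.8 -271.6   87.2] [-0.48   0.004 -0.877]
```

```bash
cat > m2.py <<'E'
from m import *
C0=np.array([615.5,293.5]);
def jig(p,C=C0,a=np.radians(4.5)):
    d=np.asarray(p)-C; return np.c_[d@[np.cos(a),np.sin(a)],d@[-np.sin(a),np.cos(a)]]
def blankpts(c,uv,ctr,n):
    T=np.array(c["world_from_camera"]);q=und(c,uv);d=np.c_[q,np.ones(len(q))]@T[:3,:3].T;o=T[:3,3]
    return o+d*(((ctr-o)@n)/(d@n))[:,None]
if __name__=="__main__":
  for n in("scene","top"):
    f=np.load(n+"0.npz");im,d=f["im"],f["d"];c=manip.get_calibration(n)
    X=cloud(c,d);x,y,z=X[...,0],X[...,1],X[...,2]
    hsv=cv2.cvtColor(im,cv2.COLOR_RGB2HSV);H,S,V=[hsv[...,i].astype(int) for i in range(3)]
    b=(x>.25)&(x<.75)&(y>-.02)&(y<.4)
    r,bp=rect(c,b&(H>=29)&(H<42)&(S>60)&(V>120),.030)
    print(n,"caul",r,jig(bp).round(1).tolist())
    st=b&(z>.055)&(V>125)
    print("stops",rect(c,st,.067))
    g=np.radians(29);
    dark=(x>.4)&(x<.65)&(y>-.5)&(y<-.02)&(V<100)&(z>.04)
    num,l,s_,ce=cv2.connectedComponentsWithStats(dark.astype(np.uint8))
    for i in range(1,num):
      if s_[i,4]>500:
        m=(l==i).astype(np.uint8); k=cv2.findContours(m,0,cv2.CHAIN_APPROX_NONE)[0][0][:,0]
        q=X[l==i]
        ctr=np.median(q,0); a=np.radians(2.5); nn=np.array([np.sin(g)*np.cos(a),-np.sin(g)*np.sin(a),np.cos(g)])
        P=blankpts(c,k,ctr,nn)
        ex=np.array([np.cos(g)*np.cos(a),-np.cos(g)*np.sin(a),-np.sin(g)]);ey=np.cross(nn,ex)
        ab=np.c_[(P-ctr)@ex,(P-ctr)@ey]*1000
        r=cv2.minAreaRect(ab.astype(np.float32)); w=ctr+ex*r[0][0]/1000+ey*r[0][1]/1000
        print("blank",(w*1000).round(1),r)
E
python3 m2.py
```

```text
scene caul ((513.713623046875, 164.82659912109375), (115.6908187866211, 87.80596923828125), 84.75248718261719) [[-164.6, -169.9], [-78.1, -184.7], [-58.5, -70.7], [-145.0, -55.8]]
stops (((555.4322509765625, 204.44216918945312), (169.32374572753906, 208.44601440429688), 4.520789623260498), array([[462.81882, 301.6678 ],
       [479.24875,  93.8703 ],
       [648.04565, 107.21655],
       [631.6157 , 315.01404]], dtype=float32))
blank [ 530.  -140.6   84.5] ((3.4923629760742188, 1.1919593811035156), (70.96941375732422, 114.24488067626953), 1.8534228801727295)
blank [ 528.5 -275.4   84.8] ((2.727235794067383, 1.3635444641113281), (70.3898696899414, 114.23828887939453), 2.059974193572998)
top caul ((511.4432373046875, 164.8365936279297), (115.53936767578125, 85.5452651977539), 84.89875030517578) [[-165.6, -169.9], [-81.3, -184.2], [-62.0, -70.3], [-146.4, -56.0]]
stops (((554.2025756835938, 204.48410034179688), (170.91920471191406, 207.7544708251953), 4.363269805908203), array([[461.0877 , 301.55853],
       [476.89362,  94.40617],
       [647.31744, 107.40967],
       [631.51154, 314.562  ]], dtype=float32))
blank [ 524.7 -137.    87.5] ((1.8315067291259766, 0.33287811279296875), (62.90793228149414, 107.98851776123047), 1.3020341396331787)
blank [ 522.7 -271.9   87.2] ((1.801889419555664, -0.437652587890625), (66.39569091796875, 110.0514907836914), 1.4652374982833862)
```

```bash
python3 - <<'E'
from h import *
a=np.load("scene0.npz")["im"][105:235,240:410];b=np.load("top0.npz")["im"][215:330,220:390]
A=cv2.resize(a,None,fx=4.5,fy=4.5,interpolation=2)[:300*2];B=cv2.resize(b,None,fx=4.5,fy=4.5)
f=lambda a:cv2.resize(a,(380,290),interpolation=cv2.INTER_CUBIC)
o=np.hstack([f(a),f(b)]);o=np.clip(o*1.5,0,255).astype(np.uint8);save("crop1",o)
E
```

```text
(no output)
```

View pics/crop1.png

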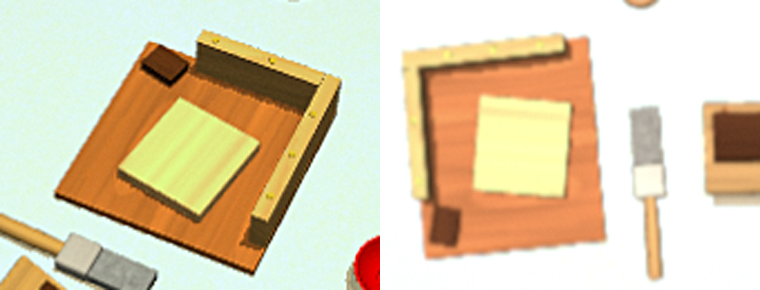

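Crop: the caul is fully lit, turned about 10° clockwise to the jig, and the offcut is at the near +y corner. The colour mask was too tight.

```bash
python3 - <<'E'
from m2 import *
C=np.array([612.8,293.0])
for n in("scene","top"):
    f=np.load(n+"0.npz");im,d=f["im"],f["d"];c=manip.get_calibration(n)
    hsv=cv2.cvtColor(im,cv2.COLOR_RGB2HSV);H,S,V=[hsv[...,i].astype(int) for i in range(3)]
    v,u=np.mgrid[:480,:640];W=plane(c,np.c_[u.ravel(),v.ravel()],.03).reshape(480,640,3)
    roi=(abs(W[...,0]-.52)<.1)&(abs(W[...,1]-.165)<.1)
    for h in(20,24,27):
        m=(roi&(H>=h)&(H<45)&(S>50)&(V>(110 if n=="scene" else 130))).astype(np.uint8)
        m=cv2.morphologyEx(m,cv2.MORPH_OPEN,np.ones((3,3)));r,bp=rect(c,m,.03);print(n,h,np.round(r[0],1),np.round(r[1],1),r[2],jig(bp,C,np.radians(4.45)).round(1).tolist())
E
```

```text
scene 20 [522.6 164.1] [119.7 109.8] 84.50840759277344 [[-164.3, -170.9], [-56.2, -189.9], [-35.5, -72.0], [-143.6, -53.0]]
scene 24 [523.1 163.8] [119.1 108. ] 84.54435729980469 [[-162.9, -171.2], [-56.4, -189.8], [-36.0, -72.5], [-142.4, -53.9]]
scene 27 [523.1 164.1] [116.9 107.5] 84.56902313232422 [[-162.4, -169.9], [-56.5, -188.4], [-36.5, -73.2], [-142.3, -54.8]]
top 20 [521.9 164.4] [119.7 108.6] 84.58267974853516 [[-164.4, -170.8], [-57.4, -189.4], [-36.9, -71.5], [-143.9, -52.9]]
top 24 [521.8 164.6] [118.3 107.5] 84.57488250732422 [[-163.8, -170.0], [-57.9, -188.4], [-37.6, -71.9], [-143.5, -53.4]]
top 27 [521.8 164. ] [116.2 106.7] 84.902587890625 [[-163.0, -170.0], [-57.8, -187.7], [-38.5, -73.1], [-143.7, -55.4]]
```

```bash
cat > t.py <<'E'
from h import *
A=np.radians(4.45);C=np.array([.6128,.2930])
def J(xj,yj): return C+np.array([[np.cos(A),-np.sin(A)],[np.sin(A),np.cos(A)]])@[xj/1000,yj/1000]
def inJ(p): return (np.array([[np.cos(A),np.sin(A)],[-np.sin(A),np.cos(A)]])@(np.asarray(p)[:2]-C)*1000).round(1)
def down(ydir): # tool z down, y along yaw ydir (rad) 
    y=np.array([np.cos(ydir),np.sin(ydir),0]);z=np.array([0,0,-1.]);return np.c_[np.cross(y,z),y,z]
def go(p,Rt,cur=None):
    s=manip.read_state();Rc=R.from_quat(s["tcp_rot"]).as_matrix();p0=s["eef_pos"]
    if cur is not None:p0,Rc=cur
    sh=Rc.T@(np.asarray(p)-p0);rv=R.from_matrix(Rc.T@Rt).as_rotvec()
    print("rows",(sh/.25).round(4).tolist(),(rv/np.pi).round(4).tolist(),"| mm",(sh*1000).round(1),"deg",np.degrees(rv).round(1))
def stat():
    s=manip.read_state();print("t",s["clock"],"jig",inJ(s["eef_pos"]),"z",(s["eef_pos"][2]*1000).round(1),"F",s["contact_force"].round(1),"T",s["wrist_torque"].round(2),"open",round(s["opening"]*1000,1),"g",s["gripper_force"],"q",s["joint_positions"].round(2))
E
python3 - <<'E'
from t import *
Rt=down(A+np.pi/2)
go([*J(-188,-119),.12],Rt); go([*J(-188,-119),.017],Rt)
E
```

```text
rows [-1.4235, -1.3135, 0.3412] [-0.0003, -0.0, -0.1335] | mm [-355.9 -328.4   85.3] deg [ -0.1  -0.  -24. ]
rows [-1.4235, -1.3131, 0.7532] [-0.0003, -0.0, -0.1335] | mm [-355.9 -328.3  188.3] deg [ -0.1  -0.  -24. ]
```

```bash
python3 -m inch '[-0.9,-0.83,0.1,0,0,-0.1335,0, -0.9,-0.83,0.1,0,0,-0.1335,0, -0.9,-0.83,0.1,0,0,-0.1335,0, -0.9,-0.83,0.1,0,0,-0.1335,0, -0.9,-0.83,0.1,0,0,-0.1335,0, -0.9,-0.83,0.1,0,0,-0.1335,0, -0.9,-0.83,0.1,0,0,-0.1335,0, -0.9,-0.83,0.1,0,0,-0.1335,0]'; python3 - <<'E'
from t import *
stat();Rt=down(A+np.pi/2)
go([*J(-188,-119),.12],Rt); go([*J(-188,-119),.017],Rt)
E
```

```text
clock: 0.9
eef_pos: [0.3525, 0.3167, 0.1804]
tcp_rot: [-0.037, 0.999, -0.0, -0.0]
contact_force: [0.0, 1.4, -0.5]
opening: 0.0936
gripper_force: 0.0
t 0.9 jig [-257.7   43.9] z 180.4 F [ 0.   1.4 -0.5] T [0.07 0.03 0.01] open 93.6 g 0.0 q [-0.84  0.18  0.04  2.01 -0.01  0.96  0.86]
rows [-0.2805, -0.6505, 0.2419] [-0.0001, -0.0, -0.0009] | mm [ -70.1 -162.6   60.5] deg [-0.  -0.  -0.2]
rows [-0.2805, -0.6504, 0.6539] [-0.0001, -0.0, -0.0009] | mm [ -70.1 -162.6  163.5] deg [-0.  -0.  -0.2]
```

```bash
python3 -m inch '[-0.28,-0.65,0.24,0,0,0,0, -0.28,-0.65,0.24,0,0,0,0, -0.28,-0.65,0.24,0,0,0,0, -0.28,-0.65,0.24,0,0,0,0, -0.28,-0.65,0.44,0,0,0,0, -0.28,-0.65,0.55,0,0,0,0, -0.28,-0.65,0.65,0,0,0,0, -0.28,-0.65,0.65,0,0,0,0]'; python3 - <<'E'
from t import *
stat()
E
```

```text
clock: 1.7
eef_pos: [0.4324, 0.1622, 0.0154]
tcp_rot: [-0.04, 0.999, -0.001, -0.002]
contact_force: [0.3, -0.1, 1.1]
opening: 0.0939
gripper_force: 0.0
t 1.7 jig [-190.  -116.4] z 15.4 F [ 0.3 -0.1  1.1] T [ 0.07  0.02 -0.01] open 93.9 g 0.0 q [-0.54  0.43  0.14  2.15 -0.11  0.57  1.32]
```

```bash
python3 -m inch '[-0.03,0,-0.006,0,0,0,0, -0.05,0,-0.006,0,0,0,0, -0.07,0,-0.006,0,0,0,0, -0.09,0,-0.006,0,0,0,0, -0.11,0,-0.006,0,0,0,0, -0.13,0,-0.006,0,0,0,0, -0.15,0,-0.006,0,0,0,0, -0.17,0,-0.006,0,0,0,0]'; python3 - <<'E'
from t import *
stat()
E
python3 -m inch '[-0.02,0,0,0,0,0,0, -0.04,0,0,0,0,0,0, -0.055,0,0,0,0,0,0, -0.07,0,0,0,0,0,0, -0.08,0,0,0,0,0,0, -0.085,0,0,0,0,0,0, -0.09,0,0,0,0,0,0,-0.09,0,0,0,0,0,0]'; python3 - <<'E'
from t import *
stat()
E
```

```text
clock: 2.5
eef_pos: [0.477, 0.1646, 0.0195]
tcp_rot: [-0.039, 0.999, -0.0, -0.0]
contact_force: [-1.6, 0.2, 2.1]
opening: 0.0941
gripper_force: 0.9
t 2.5 jig [-145.3 -117.4] z 19.5 F [-1.6  0.2  2.1] T [-0.03  0.44  0.01] open 94.1 g 0.940860053524375 q [-0.51  0.48  0.14  2.05 -0.11  0.62  1.36]
clock: 3.3
eef_pos: [0.4992, 0.1664, 0.0195]
tcp_rot: [-0.039, 0.999, -0.0, 0.0]
contact_force: [-0.4, -0.6, 0.5]
opening: 0.0942
gripper_force: 0.0
t 3.3 jig [-123.  -117.4] z 19.5 F [-0.4 -0.6  0.5] T [ 0.04 -0.04 -0.03] open 94.2 g 0.0 q [-0.5   0.51  0.14  2.   -0.12  0.65  1.37]
```

```bash
python3 -m inch '[-0.008,0,0,0,0,0,0, -0.012,0,0,0,0,0,0, -0.016,0,0,0,0,0,0, -0.02,0,0,0,0,0,0,-0.02,0,0,0,0,0,0]'; python3 - <<'E'
from t import *
stat()
im,d,c=grab("scene");save("s1",cv2.resize(im[95:245,230:420],(760,600),interpolation=cv2.INTER_CUBIC))
E
```

```text
clock: 3.8
eef_pos: [0.5038, 0.1667, 0.0194]
tcp_rot: [-0.039, 0.999, -0.0, -0.0]
contact_force: [-3.9, 0.4, 3.6]
opening: 0.0941
gripper_force: 2.0
t 3.8 jig [-118.5 -117.4] z 19.4 F [-3.9  0.4  3.6] T [-0.02  0.96  0.01] open 94.1 g 1.955075953155756 q [-0.49  0.51  0.14  1.98 -0.12  0.65  1.37]
```

View pics/s1.png

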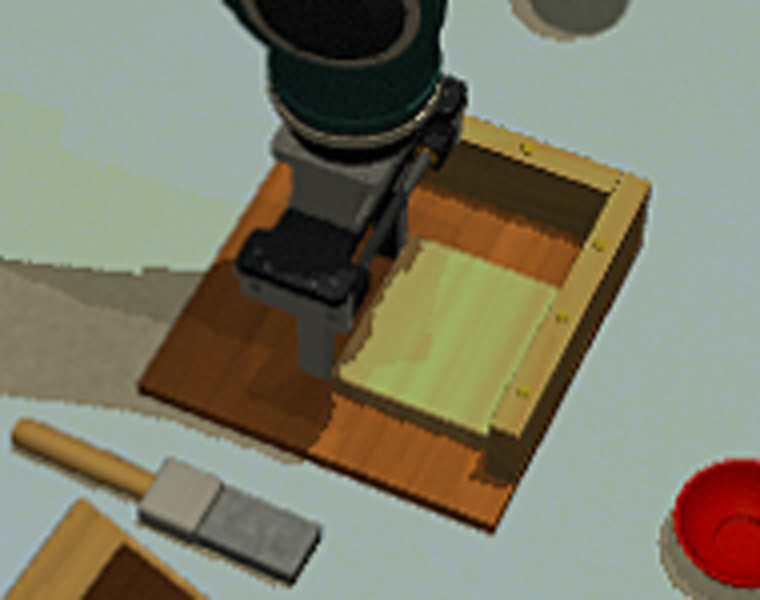

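Caul squared against the fingers, its far edge at or almost at the far stop (about (555,290) in the crop). A little more, watching the force, then back off and rise.

```bash
python3 -m inch '[-0.003,0,0,0,0,0,0, -0.006,0,0,0,0,0,0, -0.006,0,0,0,0,0,0]'; python3 - <<'E'
from t import *
stat()
E
```

```text
clock: 4.15
eef_pos: [0.5039, 0.1668, 0.0192]
tcp_rot: [-0.039, 0.999, -0.0, -0.002]
contact_force: [-13.4, -1.3, 9.7]
opening: 0.0944
gripper_force: 6.5
t 4.15 jig [-118.4 -117.4] z 19.2 F [-13.4  -1.3   9.7] T [-0.24  3.07 -0.05] open 94.4 g 6.542505249381065 q [-0.49  0.52  0.14  1.98 -0.12  0.65  1.37]
```

```bash
python3 -m inch '[0.04,0,0,0,0,0,0, 0.05,0,-0.1,0,0,0,0, 0.05,0,-0.3,0,0,0,0, 0.05,0,-0.42,0,0,0,0.36]'; python3 - <<'E'
from t import *
stat()
Rt=down(A)
go([*J(-57,-208),.11],Rt); go([*J(-57,-208),.0185],Rt)
E
```

```text
clock: 4.55
eef_pos: [0.4937, 0.166, 0.1272]
tcp_rot: [-0.039, 0.999, 0.0, 0.001]
contact_force: [-0.2, 0.1, 0.0]
opening: 0.0893
gripper_force: 0.0
t 4.55 jig [-128.6 -117.4] z 127.2 F [-0.2  0.1  0. ] T [0.03 0.   0.03] open 89.3 g 0.0 q [-0.53  0.33  0.17  1.95 -0.07  0.86  1.33]
rows [-0.2862, -0.3623, 0.0693] [0.0008, 0.0005, 0.4999] | mm [-71.6 -90.6  17.3] deg [ 0.1  0.1 90. ]
rows [-0.2853, -0.3625, 0.4353] [0.0008, 0.0005, 0.4999] | mm [-71.3 -90.6 108.8] deg [ 0.1  0.1 90. ]
```

```bash
python3 -m inch '[-0.286,-0.362,0.07,0,0,0.5,0.36, -0.286,-0.362,0.07,0,0,0.5,0.36, -0.286,-0.362,0.07,0,0,0.5,0.36, -0.286,-0.362,0.07,0,0,0.5,0.36, -0.286,-0.362,0.07,0,0,0.5,0.36, -0.286,-0.362,0.07,0,0,0.5,0.36, -0.286,-0.362,0.07,0,0,0.5,0.36, -0.286,-0.362,0.07,0,0,0.5,0.36]'; python3 - <<'E'
from t import *
stat()
Rt=down(A)
go([*J(-57,-208),.11],Rt); go([*J(-57,-208),.0185],Rt)
E
```

```text
clock: 5.35
eef_pos: [0.5715, 0.0812, 0.107]
tcp_rot: [0.535, 0.845, 0.0, 0.0]
contact_force: [-0.3, -0.4, -0.5]
opening: 0.0601
gripper_force: 0.0
t 5.35 jig [ -57.6 -208. ] z 107.0 F [-0.3 -0.4 -0.5] T [-0.04  0.03 -0.03] open 60.1 g 0.0 q [-0.56  0.48  0.47  1.84 -0.27  0.89  0.48]
rows [-0.0009, 0.0022, -0.0119] [0.0003, 0.0001, 0.116] | mm [-0.2  0.5 -3. ] deg [ 0.   0.  20.9]
rows [-0.0008, 0.0019, 0.3541] [0.0003, 0.0001, 0.116] | mm [-0.2  0.5 88.5] deg [ 0.   0.  20.9]
```

```bash
python3 -m inch '[0,0,0,0,0,0.116,0.36, 0,0,0,0,0,0.116,0.36, 0,0,0.1,0,0,0.116,0.36, 0,0,0.2,0,0,0.116,0.36, 0,0,0.28,0,0,0.116,0.36, 0,0,0.33,0,0,0.116,0.36, 0,0,0.354,0,0,0.116,0.36, 0,0,0.354,0,0,0.116,0.36]'; python3 - <<'E'
from t import *
stat()
Rt=down(A)
go([*J(-57,-140),.019],Rt)
E
```

```text
clock: 6.15
eef_pos: [0.5714, 0.0811, 0.0183]
tcp_rot: [0.677, 0.736, -0.0, 0.0]
contact_force: [-0.0, 0.5, -0.2]
opening: 0.0599
gripper_force: 0.0
t 6.15 jig [ -57.7 -208.1] z 18.3 F [-0.   0.5 -0.2] T [-0.05  0.08  0.01] open 59.9 g 0.0 q [-0.56  0.63  0.48  1.88 -0.41  0.74  0.24]
rows [0.2724, 0.0046, -0.0029] [-0.0001, 0.0001, 0.002] | mm [68.1  1.2 -0.7] deg [-0.   0.   0.4]
```

```bash
python3 -m inch '[0.04,0,-0.003,0,0,0.002,0.36, 0.08,0,-0.003,0,0,0.002,0.36, 0.12,0,-0.003,0,0,0.002,0.36, 0.15,0,-0.003,0,0,0.002,0.36, 0.18,0,-0.003,0,0,0.002,0.36, 0.21,0,-0.003,0,0,0.002,0.36, 0.24,0,-0.003,0,0,0.002,0.36, 0.265,0,-0.003,0,0,0.002,0.36]'; python3 -m inch '[0.015,0,0,0,0,0,0.36, 0.025,0,0,0,0,0,0.36, 0.032,0,0,0,0,0,0.36, 0.037,0,0,0,0,0,0.36, 0.041,0,0,0,0,0,0.36, 0.041,0,0,0,0,0,0.36]'; python3 - <<'E'
from t import *
stat()
E
```

```text
clock: 6.95
eef_pos: [0.5658, 0.1478, 0.0192]
tcp_rot: [0.679, 0.734, -0.0, 0.0]
contact_force: [0.1, -2.6, 0.6]
opening: 0.0601
gripper_force: 1.0
clock: 7.55
eef_pos: [0.565, 0.1575, 0.0192]
tcp_rot: [0.679, 0.734, -0.0, -0.0]
contact_force: [0.6, 0.2, 0.4]
opening: 0.0604
gripper_force: 0.0
t 7.55 jig [ -58.2 -131.4] z 19.2 F [0.6 0.2 0.4] T [-0.07  0.06  0.  ] open 60.4 g 0.0 q [-0.69  0.64  0.48  1.85 -0.42  0.75  0.1 ]
```

Expected home is near y −128.5; creep on with force checks.

```bash
python3 -m inch '[0.005,0,0,0,0,0,0.36, 0.009,0,0,0,0,0,0.36, 0.012,0,0,0,0,0,0.36, 0.012,0,0,0,0,0,0.36]'; python3 -m inch '[0.004,0,0,0,0,0,0.36, 0.007,0,0,0,0,0,0.36]'; python3 - <<'E'
from t import *
stat()
E
```

```text
clock: 7.95
eef_pos: [0.5648, 0.1607, 0.0192]
tcp_rot: [0.679, 0.734, -0.0, -0.0]
contact_force: [0.3, -0.5, 0.1]
opening: 0.06
gripper_force: 0.0
clock: 8.15
eef_pos: [0.5647, 0.1615, 0.0192]
tcp_rot: [0.679, 0.734, -0.0, 0.0]
contact_force: [-0.9, -7.2, 2.0]
opening: 0.0603
gripper_force: 3.6
t 8.15 jig [ -58.2 -127.4] z 19.2 F [-0.9 -7.2  2. ] T [-1.78  0.21  0.04] open 60.3 g 3.583848886191845 q [-0.7   0.64  0.48  1.85 -0.42  0.75  0.09]
```

```bash
python3 -m inch '[0.004,0,0,0,0,0,0.36, 0.004,0,0,0,0,0,0.36]'; python3 - <<'E'
from t import *
stat()
E
python3 -m inch '[-0.03,0,0,0,0,0,0.36, -0.05,0,-0.08,0,0,0,0.36, -0.1,0,-0.25,0,0,0,0.2, -0.2,0,-0.45,0,0,0,0, -0.4,0,-0.65,0,0,0,0,-0.6,0,-0.65,0,0,0,0,-0.8,0,-0.65,0,0,0,0]'
python3 - <<'E'
from t import *
stat()
im,d,c=grab("scene");save("s2",cv2.resize(im[95:245,230:420],(760,600),interpolation=cv2.INTER_CUBIC)); np.savez("s2.npz",im=im,d=d)
im,d,c=grab("top");np.savez("t2.npz",im=im,d=d)
E
```

```text
clock: 8.35
eef_pos: [0.5646, 0.1615, 0.0192]
tcp_rot: [0.68, 0.734, -0.001, 0.001]
contact_force: [-0.0, -8.8, 2.7]
opening: 0.0604
gripper_force: 4.4
t 8.35 jig [ -58.2 -127.3] z 19.2 F [-0.  -8.8  2.7] T [-2.27  0.25 -0.04] open 60.4 g 4.4263677299022675 q [-0.7   0.64  0.48  1.85 -0.42  0.75  0.09]
clock: 9.05
eef_pos: [0.5794, -0.0171, 0.1824]
tcp_rot: [0.678, 0.735, 0.002, 0.001]
contact_force: [0.7, 0.5, -0.4]
opening: 0.0936
gripper_force: 0.0
t 9.05 jig [ -57.3 -306.6] z 182.4 F [ 0.7  0.5 -0.4] T [-0.1   0.09 -0.  ] open 93.6 g 0.0 q [-0.51  0.41  0.63  1.77 -0.28  1.04  0.3 ]
```

View pics/s2.png

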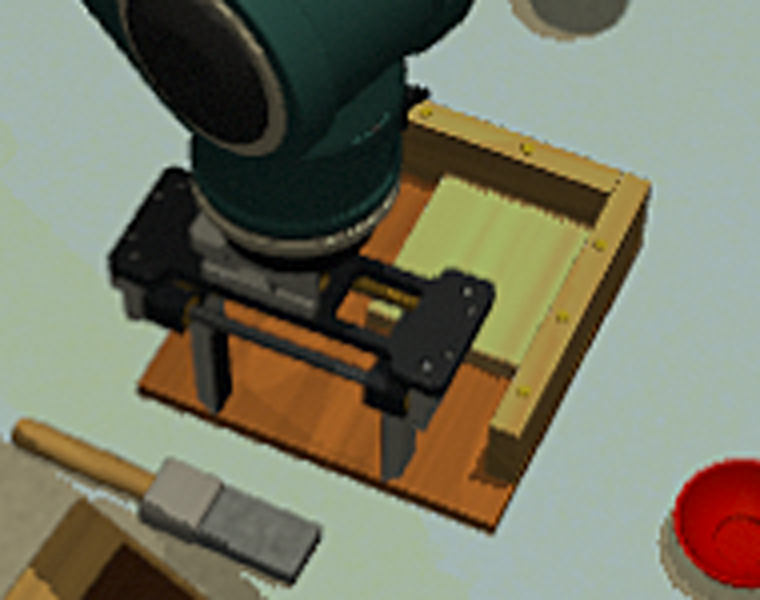

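Caul is against both stops as far as visible: far edge along (590,230)–(510,360), +y edge along (455,180)–(590,225) in the crop. Now to the first blank.

```bash
sed -i 's/C=np.array(\[.6128,.2930\])/C=np.array([.6124,.2937])/' t.py; cat >> t.py <<'E'
def tilt(g=np.radians(29),a=np.radians(-.75)):
    n=np.array([np.sin(g)*np.cos(a),np.sin(g)*np.sin(a),np.cos(g)]);ex=np.array([np.cos(g)*np.cos(a),np.cos(g)*np.sin(a),-np.sin(g)])
    return np.c_[np.cross(ex,-n),ex,-n]
E
python3 - <<'E'
from t import *
Rt=tilt();P=np.array([.526,-.1378,.0855])
print(Rt.round(2).tolist())
go(P-Rt[:,2]*.07-Rt[:,1]*.002,Rt)
E
```

```text
[[0.01, 0.87, -0.48], [1.0, -0.01, 0.01], [-0.0, -0.48, -0.87]]
rows [-0.4521, -0.1143, 0.1365] [0.1618, 0.0071, 0.0256] | mm [-113.   -28.6   34.1] deg [29.1  1.3  4.6]
```

```bash
python3 -m inch '[-0.452,-0.114,0.0,0.162,0.007,0.0256,0, -0.452,-0.114,0.0,0.162,0.007,0.0256,0, -0.452,-0.114,0.0,0.162,0.007,0.0256,0, -0.452,-0.114,0.136,0.162,0.007,0.0256,0, -0.452,-0.114,0.136,0.162,0.007,0.0256,0, -0.452,-0.114,0.136,0.162,0.007,0.0256,0]'
python3 - <<'E'
from t import *
stat()
Rt=tilt();P=np.array([.526,-.1378,.0855])
go(P-Rt[:,2]*.07-Rt[:,1]*.002,Rt);go(P+Rt[:,2]*.010-Rt[:,1]*.002,Rt)
im,d,c=grab("scene");np.savez("s3.npz",im=im,d=d);save("s3",cv2.resize(im[95:345,150:420],(756,600),interpolation=cv2.INTER_CUBIC))
E
```

```text
clock: 9.75
eef_pos: [0.5588, -0.1311, 0.146]
tcp_rot: [0.686, 0.683, -0.177, -0.179]
contact_force: [0.2, -0.4, 0.4]
opening: 0.0939
gripper_force: 0.0
t 9.75 jig [ -86.4 -419.3] z 146.0 F [ 0.2 -0.4  0.4] T [-0.06 -0.36 -0.07] open 93.9 g 0.0 q [-0.24  0.79  0.63  1.4  -0.27  1.57  0.41]
rows [-0.0286, -0.0054, -0.0048] [-0.0009, 0.0011, 0.0025] | mm [-7.1 -1.4 -1.2] deg [-0.2  0.2  0.5]
rows [-0.0275, -0.0045, 0.3152] [-0.0009, 0.0011, 0.0025] | mm [-6.9 -1.1 78.8] deg [-0.2  0.2  0.5]
```

View pics/s3.png

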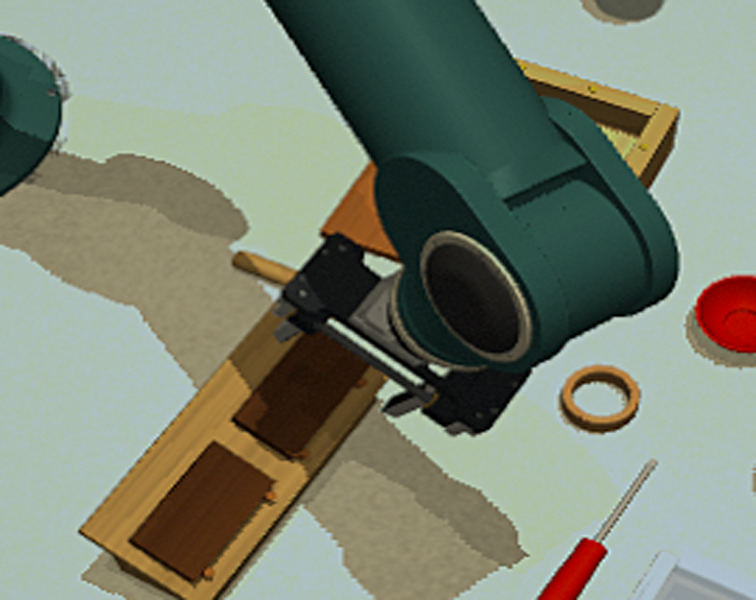

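The gripper is square over the nearer blank (crop (305,390)), straddling it across the slope. Descend, the last part slowly.

```bash
python3 -m inch '[-0.028,-0.005,0,-0.001,0.001,0.0025,0, -0.028,-0.005,0.08,-0.001,0.001,0.0025,0, -0.028,-0.005,0.16,-0.001,0.001,0.0025,0, -0.028,-0.005,0.22,-0.001,0.001,0.0025,0, -0.028,-0.005,0.26,-0.001,0.001,0.0025,0, -0.028,-0.005,0.28,-0.001,0.001,0.0025,0, -0.028,-0.005,0.295,-0.001,0.001,0.0025,0, -0.028,-0.005,0.295,-0.001,0.001,0.0025,0]'
python3 - <<'E'
from t import *
stat()
Rt=tilt();P=np.array([.526,-.1378,.0855])
go(P+Rt[:,2]*.010-Rt[:,1]*.002,Rt)
E
```

```text
clock: 10.6
eef_pos: [0.522, -0.1378, 0.0827]
tcp_rot: [0.689, 0.68, -0.176, -0.178]
contact_force: [-0.4, -0.2, 1.1]
opening: 0.0941
gripper_force: 0.0
t 10.6 jig [-123.6 -423.2] z 82.7 F [-0.4 -0.2  1.1] T [-0.08 -0.36  0.01] open 94.1 g 0.0 q [-0.24  0.81  0.62  1.54 -0.29  1.42  0.43]
rows [0.0001, 0.0004, 0.0224] [0.0002, 0.0, -0.0] | mm [0.  0.1 5.6] deg [ 0.  0. -0.]
```

```bash
python3 -m inch '[0,0,0.01,0,0,0,0, 0,0,0.02,0,0,0,0, 0,0,0.02,0,0,0,0]'; python3 - <<'E'
from t import *
stat()
E
python3 -m inch '[0,0,0,0,0,0,0.3, 0,0,0,0,0,0,0.4,  0,0,0,0,0,0,1, 0,0,0,0,0,0,1, 0,0,0,0,0,0,1, 0,0,0,0,0,0,1]'; python3 - <<'E'
from t import *
stat()
E
```

```text
clock: 10.9
eef_pos: [0.5193, -0.1377, 0.0778]
tcp_rot: [0.689, 0.68, -0.176, -0.178]
contact_force: [-0.1, 0.4, 0.6]
opening: 0.0939
gripper_force: 0.0
t 10.9 jig [-126.3 -422.9] z 77.8 F [-0.1  0.4  0.6] T [-0.1  -0.37 -0.02] open 93.9 g 0.0 q [-0.24  0.81  0.62  1.55 -0.29  1.4   0.43]
clock: 11.5
eef_pos: [0.5195, -0.1377, 0.078]
tcp_rot: [0.689, 0.68, -0.176, -0.178]
contact_force: [-0.1, -0.3, 0.1]
opening: 0.0596
gripper_force: 30.0
t 11.5 jig [-126.1 -422.9] z 78.0 F [-0.1 -0.3  0.1] T [-0.03 -0.51  0.04] open 59.6 g 29.997717440128326 q [-0.24  0.81  0.62  1.55 -0.29  1.41  0.43]
```

```bash
python3 -m inch '[0,0,-0.04,0,0,0,1, 0,0,-0.12,0,0,0,1, 0,0,-0.24,0,0,0,1, 0,0,-0.36,0,0,0,1, 0,0,-0.44,0,0,0,1]'; python3 - <<'E'
from t import *
stat()
go([*J(-50,-61),.12],down(A))
E
```

```text
clock: 12.0
eef_pos: [0.5741, -0.1385, 0.1766]
tcp_rot: [0.689, 0.68, -0.175, -0.177]
contact_force: [-0.4, -0.1, -0.8]
opening: 0.0593
gripper_force: 30.0
t 12.0 jig [ -71.7 -427.9] z 176.6 F [-0.4 -0.1 -0.8] T [-0.05 -0.5  -0.01] open 59.3 g 29.99693065881729 q [-0.22  0.79  0.64  1.33 -0.27  1.64  0.41]
rows [1.4698, 0.0685, 0.2199] [-0.1604, -0.0071, -0.0282] | mm [367.4  17.1  55. ] deg [-28.9  -1.3  -5.1]
```

```bash
python3 -m inch '[0.95,0.02,0,-0.16,-0.007,-0.028,1, 0.95,0.02,0,-0.16,-0.007,-0.028,1, 0.95,0.02,0,-0.16,-0.007,-0.028,1, 0.95,0.02,0,-0.16,-0.007,-0.028,1, 0.95,0.02,0,-0.16,-0.007,-0.028,1, 0.95,0.02,0,-0.16,-0.007,-0.028,1, 0.95,0.02,0,-0.16,-0.007,-0.028,1]'; python3 - <<'E'
from t import *
stat()
go([*J(-50,-61),.10],down(A))
im,d,c=grab("top");save("t4",cv2.resize(im[215:330,220:390],(760,514),interpolation=cv2.INTER_CUBIC))
E
```

```text
clock: 12.7
eef_pos: [0.5804, 0.0997, 0.1723]
tcp_rot: [0.679, 0.734, -0.001, -0.001]
contact_force: [0.1, -0.6, -1.2]
opening: 0.0595
gripper_force: 30.0
t 12.7 jig [ -46.9 -190.9] z 172.3 F [ 0.1 -0.6 -1.2] T [-0.07  0.07 -0.  ] open 59.5 g 29.996599853038788 q [-0.7   0.45  0.62  1.75 -0.3   1.04  0.11]
rows [0.5195, -0.0112, 0.2897] [-0.0009, -0.0002, 0.0002] | mm [129.9  -2.8  72.4] deg [-0.2 -0.   0. ]
```

View pics/t4.png

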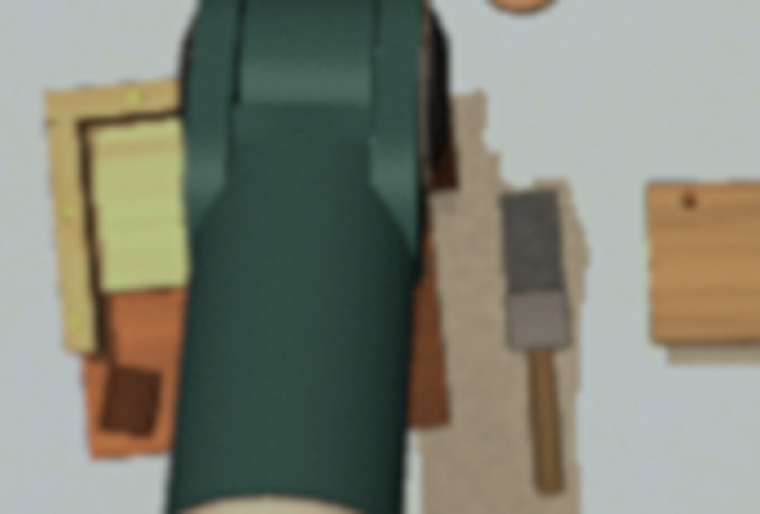

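The caul sits parallel to both stops in the corner (dark bands at its left and top edges are the inner faces of the stops); the rest's near place is empty. Carry on to above the caul and lower.

```bash
python3 -m inch '[0.52,-0.011,0,0,0,0,1, 0.52,-0.011,0.05,0,0,0,1, 0.52,-0.011,0.15,0,0,0,1, 0.52,-0.011,0.3,0,0,0,1, 0.52,-0.011,0.4,0,0,0,1, 0.52,-0.011,0.48,0,0,0,1, 0.52,-0.011,0.51,0,0,0,1, 0.52,-0.011,0.51,0,0,0,1]'; python3 - <<'E'
from t import *
stat()
E
```

```text
clock: 13.55
eef_pos: [0.5674, 0.2271, 0.0439]
tcp_rot: [0.68, 0.733, -0.002, -0.001]
contact_force: [-0.2, -0.1, -0.4]
opening: 0.0596
gripper_force: 30.0
t 13.55 jig [-50.  -62.9] z 43.9 F [-0.2 -0.1 -0.4] T [-0.03  0.06 -0.03] open 59.6 g 29.99672144651413 q [-0.81  0.64  0.51  1.78 -0.41  0.83 -0.03]
```

```bash
python3 -m inch '[0,0,0.014,0,0,0,1, 0,0,0.024,0,0,0,1, 0,0,0.024,0,0,0,1]'; python3 -m inch '[0,0,0.003,0,0,0,1, 0,0,0.006,0,0,0,1]'; python3 -m inch '[0,0,0.003,0,0,0,1, 0,0,0.006,0,0,0,1]';
```

```text
clock: 13.85
eef_pos: [0.5674, 0.2286, 0.0387]
tcp_rot: [0.68, 0.734, -0.001, -0.001]
contact_force: [-0.3, -0.3, -1.1]
opening: 0.0599
gripper_force: 30.0
clock: 14.05
eef_pos: [0.5673, 0.2286, 0.0371]
tcp_rot: [0.68, 0.734, -0.001, -0.001]
contact_force: [0.1, 0.4, -0.5]
opening: 0.0599
gripper_force: 30.0
clock: 14.25
eef_pos: [0.5672, 0.2285, 0.0353]
tcp_rot: [0.68, 0.734, -0.001, -0.001]
contact_force: [0.3, 0.4, -0.6]
opening: 0.0596
gripper_force: 30.0
```

```bash
python3 -m inch '[0,0,0.003,0,0,0,1, 0,0,0.005,0,0,0,1]'; python3 -m inch '[0,0,0.002,0,0,0,1, 0,0,0.004,0,0,0,1]'; 
```

```text
clock: 14.45
eef_pos: [0.5671, 0.2285, 0.034]
tcp_rot: [0.68, 0.734, -0.001, -0.001]
contact_force: [0.0, -0.8, -0.5]
opening: 0.0599
gripper_force: 30.0
clock: 14.65
eef_pos: [0.5671, 0.2285, 0.033]
tcp_rot: [0.68, 0.734, -0.001, -0.001]
contact_force: [0.4, -0.1, -0.1]
opening: 0.0596
gripper_force: 30.0
```

```bash
python3 -m inch '[0,0,0.002,0,0,0,1, 0,0,0.004,0,0,0,1]'; python3 - <<'E'
from t import *
stat()
E
```

```text
clock: 14.85
eef_pos: [0.5672, 0.2285, 0.0324]
tcp_rot: [0.68, 0.734, -0.001, -0.001]
contact_force: [-3.2, -1.0, 12.6]
opening: 0.0593
gripper_force: 30.0
t 14.85 jig [-50.1 -61.5] z 32.4 F [-3.2 -1.  12.6] T [-0.33  1.43 -0.  ] open 59.3 g 30.001181960105896 q [-0.8   0.66  0.5   1.78 -0.42  0.81 -0.02]
```

```bash
python3 -m inch '[0,0,-0.002,0,0,0,0.5, 0,0,-0.002,0,0,0,0.3, 0,0,-0.002,0,0,0,0.3, 0,0,-0.002,0,0,0,0.28, 0,0,-0.03,0,0,0,0.28, 0,0,-0.12,0,0,0,0.28, 0,0,-0.3,0,0,0,0.1, 0,0,-0.5,0,0,0,0]'; python3 - <<'E'
from t import *
stat()
Rt=tilt();P=np.array([.526,-.1378,.0855])+np.array([-.0018,-.1349,0])
print(inJ([P[0],P[1]]));go(P-Rt[:,2]*.085-Rt[:,1]*.002,Rt)
E
```

```text
clock: 15.65
eef_pos: [0.5669, 0.2279, 0.1582]
tcp_rot: [0.68, 0.734, -0.002, -0.001]
contact_force: [0.1, -0.2, 1.1]
opening: 0.0801
gripper_force: 0.0
t 15.65 jig [-50.5 -62. ] z 158.2 F [ 0.1 -0.2  1.1] T [-0.03  0.02 -0.05] open 80.1 g 0.0 q [-0.87  0.5   0.59  1.71 -0.31  1.03 -0.1 ]
[-131.9 -557.8]
rows [-1.9978, -0.1653, -0.0089] [0.1595, 0.0074, 0.0277] | mm [-499.5  -41.3   -2.2] deg [28.7  1.3  5. ]
```

```bash
python3 -m inch '[-0.97,-0.06,-0.06,0,0,0,0, -0.97,-0.06,-0.06,0,0,0,0, -0.97,-0.06,-0.06,0,0,0,0, -0.97,-0.06,-0.06,0,0,0,0, -0.97,-0.06,-0.06,0.16,0.0074,0.0277,0, -0.97,-0.06,-0.06,0.16,0.0074,0.0277,0]'; python3 - <<'E'
from t import *
stat()
Rt=tilt();P=np.array([.5242,-.2727,.0855])
go(P-Rt[:,2]*.07-Rt[:,1]*.002,Rt)
im,d,c=grab("scene");save("s5",cv2.resize(im[95:245,230:420],(760,600),interpolation=cv2.INTER_CUBIC)); np.savez("s5.npz",im=im,d=d)
E
```

```text
clock: 16.25
eef_pos: [0.5706, -0.0207, 0.175]
tcp_rot: [0.693, 0.705, -0.105, -0.107]
contact_force: [-0.7, 0.7, 1.4]
opening: 0.0936
gripper_force: 0.0
t 16.25 jig [ -66.1 -310.2] z 175.0 F [-0.7  0.7  1.4] T [-0.07 -0.11 -0.06] open 93.6 g 0.0 q [-0.45  0.62  0.64  1.55 -0.31  1.4   0.28]
rows [-1.0092, -0.0385, 0.12] [0.0653, 0.0018, 0.0091] | mm [-252.3   -9.6   30. ] deg [11.8  0.3  1.6]
```

View pics/s5.png

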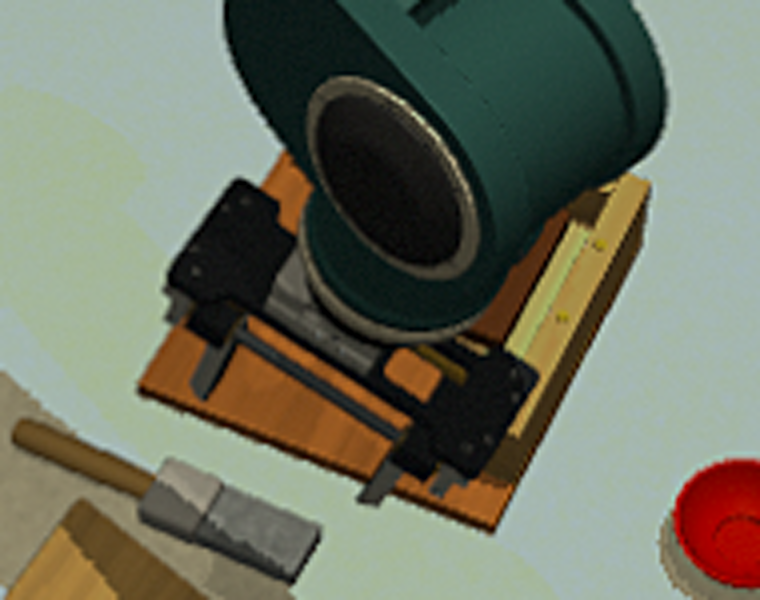

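The first blank lies on the caul parallel to the far stop with a strip of caul showing (545,300). On to the second blank.

```bash
python3 -m inch '[-1,-0.038,0.03,0.065,0.002,0.009,0, -1,-0.038,0.03,0.065,0.002,0.009,0, -1,-0.038,0.03,0.065,0.002,0.009,0, -1,-0.038,0.03,0.065,0.002,0.009,0, -1,-0.038,0.03,0.065,0.002,0.009,0, -1,-0.038,0.12,0.065,0.002,0.009,0, -1,-0.038,0.12,0.065,0.002,0.009,0,-1,-0.038,0.12,0.065,0.002,0.009,0]'; python3 - <<'E'
from t import *
stat()
Rt=tilt();P=np.array([.5242,-.2727,.0855])
go(P-Rt[:,2]*.07-Rt[:,1]*.002,Rt);go(P+Rt[:,2]*.009-Rt[:,1]*.002,Rt)
E
```

```text
clock: 17.1
eef_pos: [0.5598, -0.2635, 0.1448]
tcp_rot: [0.686, 0.684, -0.175, -0.177]
contact_force: [0.4, 0.2, 0.2]
opening: 0.094
gripper_force: 0.0
t 17.1 jig [ -95.6 -551.4] z 144.8 F [0.4 0.2 0.2] T [-0.02 -0.4   0.01] open 94.0 g 0.0 q [-0.06  0.86  0.66  1.29 -0.24  1.58  0.58]
rows [-0.0387, -0.0175, -0.0035] [0.0009, 0.001, 0.0031] | mm [-9.7 -4.4 -0.9] deg [0.2 0.2 0.6]
rows [-0.0377, -0.0184, 0.3125] [0.0009, 0.001, 0.0031] | mm [-9.4 -4.6 78.1] deg [0.2 0.2 0.6]
```

```bash
python3 -m inch '[-0.038,-0.018,0,0.001,0.001,0.003,0, -0.038,-0.018,0.08,0.001,0.001,0.003,0, -0.038,-0.018,0.16,0.001,0.001,0.003,0, -0.038,-0.018,0.22,0.001,0.001,0.003,0, -0.038,-0.018,0.26,0.001,0.001,0.003,0, -0.038,-0.018,0.285,0.001,0.001,0.003,0, -0.038,-0.018,0.3,0.001,0.001,0.003,0, -0.038,-0.018,0.31,0.001,0.001,0.003,0]'
python3 - <<'E'
from t import *
stat()
Rt=tilt();P=np.array([.5242,-.2727,.0855])
go(P+Rt[:,2]*.009-Rt[:,1]*.002,Rt)
E
python3 -m inch '[0,0,0,0,0,0,0.3, 0,0,0,0,0,0,0.4, 0,0,0,0,0,0,1, 0,0,0,0,0,0,1, 0,0,0,0,0,0,1, 0,0,0,0,0,0,1]'; python3 - <<'E'
from t import *
stat()
E
```

```text
clock: 17.9
eef_pos: [0.5183, -0.274, 0.079]
tcp_rot: [0.689, 0.68, -0.176, -0.178]
contact_force: [0.2, 0.4, 0.4]
opening: 0.094
gripper_force: 0.0
t 17.9 jig [-137.9 -558.6] z 79.0 F [0.2 0.4 0.4] T [-0.04 -0.39  0.03] open 94.0 g 0.0 q [-0.05  0.88  0.65  1.44 -0.25  1.42  0.6 ]
rows [0.0053, 0.0, 0.0017] [0.0002, 0.0001, -0.0003] | mm [1.3 0.  0.4] deg [ 0.   0.  -0.1]
clock: 18.5
eef_pos: [0.5182, -0.274, 0.0788]
tcp_rot: [0.689, 0.68, -0.176, -0.178]
contact_force: [1.2, 0.0, 0.3]
opening: 0.0598
gripper_force: 30.0
t 18.5 jig [-138.  -558.6] z 78.8 F [1.2 0.  0.3] T [-0.1  -0.61  0.01] open 59.8 g 30.002700090408325 q [-0.05  0.88  0.65  1.44 -0.25  1.42  0.6 ]
```

```bash
python3 -m inch '[0,0,-0.04,0,0,0,1, 0,0,-0.12,0,0,0,1, 0,0,-0.24,0,0,0,1, 0.2,0,-0.36,0,0,0,1, 0.4,0,-0.44,0,0,0,1, 0.6,0,-0.44,0,0,0,1, 0.8,0,-0.44,0,0,0,1, 1,0,-0.44,0,0,0,1]'; python3 - <<'E'
from t import *
stat()
go([*J(-50,-61),.18],down(A))
E
```

```text
clock: 19.3
eef_pos: [0.5748, -0.0339, 0.1757]
tcp_rot: [0.689, 0.68, -0.176, -0.178]
contact_force: [0.9, -0.1, -0.7]
opening: 0.0597
gripper_force: 30.0
t 19.3 jig [ -62.9 -323.7] z 175.7 F [ 0.9 -0.1 -0.7] T [-0.06 -0.47  0.01] open 59.7 g 29.996972680091858 q [-0.37  0.77  0.63  1.37 -0.32  1.64  0.27]
rows [1.051, -0.0476, 0.0059] [-0.1608, -0.0072, -0.0286] | mm [262.7 -11.9   1.5] deg [-28.9  -1.3  -5.1]
```

```bash
python3 -m inch '[0.95,-0.045,0,-0.16,-0.007,-0.0285,1, 0.95,-0.045,0,-0.16,-0.007,-0.0285,1, 0.95,-0.045,0,-0.16,-0.007,-0.0285,1, 0.95,-0.045,0,-0.16,-0.007,-0.0285,1, 0.95,-0.045,0,-0.16,-0.007,-0.0285,1, 0.95,-0.045,0,-0.16,-0.007,-0.0285,1, 0.95,-0.045,0,-0.16,-0.007,-0.0285,1]'; python3 - <<'E'
from t import *
stat()
go([*J(-50,-61),.054],down(A))
E
```

```text
clock: 20.0
eef_pos: [0.5681, 0.2023, 0.1806]
tcp_rot: [0.679, 0.734, -0.001, -0.001]
contact_force: [0.9, -0.4, -0.1]
opening: 0.0597
gripper_force: 30.0
t 20.0 jig [-51.2 -87.7] z 180.6 F [ 0.9 -0.4 -0.1] T [-0.09 -0.01 -0.04] open 59.7 g 29.99733656644821 q [-0.86  0.47  0.63  1.71 -0.31  1.07 -0.06]
rows [0.1063, 0.0064, 0.5064] [-0.0009, -0.0002, 0.0003] | mm [ 26.6   1.6 126.6] deg [-0.2 -0.   0.1]
```

```bash
python3 -m inch '[0.106,0.006,0.05,-0.001,0,0,1, 0.106,0.006,0.15,-0.001,0,0,1, 0.106,0.006,0.28,-0.001,0,0,1, 0.106,0.006,0.39,-0.001,0,0,1, 0.106,0.006,0.46,-0.001,0,0,1, 0.106,0.006,0.495,-0.001,0,0,1, 0.106,0.006,0.505,-0.001,0,0,1, 0.106,0.006,0.505,-0.001,0,0,1]';  python3 - <<'E'
from t import *
stat()
E
```

```text
clock: 20.8
eef_pos: [0.5678, 0.2277, 0.0544]
tcp_rot: [0.68, 0.734, 0.0, -0.0]
contact_force: [-0.8, 0.0, -1.0]
opening: 0.0598
gripper_force: 30.0
t 20.8 jig [-49.6 -62.3] z 54.4 F [-0.8  0.  -1. ] T [-0.08  0.   -0.04] open 59.8 g 29.99755024909973 q [-0.83  0.63  0.54  1.78 -0.42  0.85 -0.02]
```

```bash
python3 -m inch '[0,0,0.012,0,0,0,1, 0,0,0.018,0,0,0,1, 0,0,0.018,0,0,0,1]' | grep -E "eef|contact"; python3 -m inch '[0,0,0.003,0,0,0,1, 0,0,0.005,0,0,0,1]'| grep -E "eef|contact"; python3 -m inch '[0,0,0.002,0,0,0,1, 0,0,0.004,0,0,0,1]'| grep -E "eef|contact"
```

```text
eef_pos: [0.5672, 0.2284, 0.0496]
contact_force: [-0.5, -0.0, -0.7]
eef_pos: [0.5672, 0.2284, 0.0482]
contact_force: [0.9, -0.5, -0.2]
eef_pos: [0.5672, 0.2283, 0.0471]
contact_force: [-1.1, -0.7, 9.4]
```

```bash
python3 -m inch '[0,0,-0.002,0,0,0,0.5, 0,0,-0.002,0,0,0,0.3, 0,0,-0.002,0,0,0,0.3, 0,0,-0.002,0,0,0,0.28, 0,0,-0.03,0,0,0,0.28, 0,0,-0.12,0,0,0,0.28, -0.1,0,-0.2,0,0,0,0.68, -0.32,0,-0.2,0,0,0,0.68]' | grep -E "clock|eef|cont"; python3 - <<'E'
from t import *
stat()
go([*J(-50,-136),.036],down(A))
E
```

```text
clock: 22.3
eef_pos: [0.574, 0.1565, 0.0996]
contact_force: [1.1, -0.5, -0.3]
t 22.3 jig [ -48.9 -133.8] z 99.6 F [ 1.1 -0.5 -0.3] T [-0.12 -0.   -0.04] open 55.0 g 0.0 q [-0.76  0.55  0.58  1.8  -0.38  0.9   0.08]
rows [-0.0097, -0.0054, 0.2546] [0.0011, -0.001, 0.0017] | mm [-2.4 -1.4 63.6] deg [ 0.2 -0.2  0.3]
```

```bash
python3 -m inch '[-0.01,-0.005,0.06,0.001,-0.001,0.0015,0.68, -0.01,-0.005,0.14,0.001,-0.001,0.0015,0.68, -0.01,-0.005,0.2,0.001,-0.001,0.0015,0.68, -0.01,-0.005,0.235,0.001,-0.001,0.0015,0.68, -0.01,-0.005,0.25,0.001,-0.001,0.0015,0.68, -0.01,-0.005,0.25,0.001,-0.001,0.0015,0.68]' | grep -E "clock|eef|cont"; python3 - <<'E'
from t import *
stat()
im,d,c=grab("scene");save("s6",cv2.resize(im[95:245,230:420],(760,600),interpolation=cv2.INTER_CUBIC)); np.savez("s6.npz",im=im,d=d)
E
```

```text
clock: 22.9
eef_pos: [0.5719, 0.151, 0.0344]
contact_force: [-0.3, 0.5, -0.6]
t 22.9 jig [ -51.5 -139.1] z 34.4 F [-0.3  0.5 -0.6] T [-0.05  0.09 -0.01] open 30.3 g 0.0 q [-0.71  0.64  0.54  1.83 -0.44  0.8   0.12]
```

View pics/s6.png

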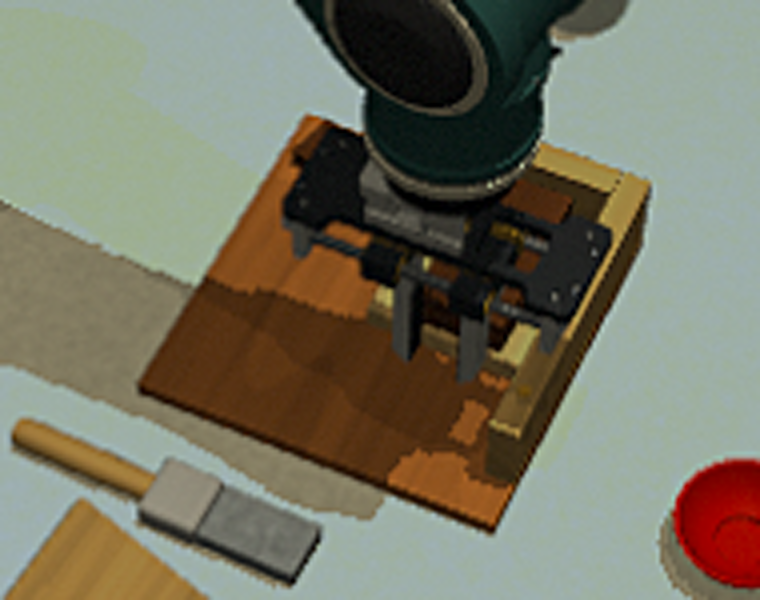

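Both blanks are on the caul, the two fingers stand before their −y ends (at (405,340) and (470,360)). Push +y gently.

```bash
python3 -m inch '[0.02,0,0,0,0,0,0.68, 0.035,0,0,0,0,0,0.68, 0.046,0,0,0,0,0,0.68, 0.054,0,0,0,0,0,0.68, 0.06,0,0,0,0,0,0.68, 0.066,0,0,0,0,0,0.68, 0.066,0,0,0,0,0,0.68]' | grep -E "clock|eef|cont"; python3 - <<'E'
from t import *
stat()
E
```

```text
clock: 23.65
eef_pos: [0.5708, 0.1675, 0.0345]
contact_force: [-0.2, 0.6, -0.5]
t 23.65 jig [ -51.3 -122.6] z 34.5 F [-0.2  0.6 -0.5] T [-0.11  0.05  0.11] open 30.4 g 0.0 q [-0.74  0.64  0.54  1.82 -0.44  0.8   0.09]
```

```bash
python3 -m inch '[0.006,0,0,0,0,0,0.68, 0.012,0,0,0,0,0,0.68, 0.012,0,0,0,0,0,0.68]' | grep -E "clock|eef|cont"; python3 -m inch '[0.003,0,0,0,0,0,0.68, 0.006,0,0,0,0,0,0.68]' | grep -E "clock|eef|cont";python3 - <<'E'
from t import *
stat()
E
```

```text
clock: 23.95
eef_pos: [0.5705, 0.1707, 0.0345]
contact_force: [0.4, 0.8, -0.1]
clock: 24.15
eef_pos: [0.5704, 0.1718, 0.0345]
contact_force: [-0.5, -3.0, 1.0]
t 24.15 jig [ -51.3 -118.3] z 34.5 F [-0.5 -3.   1. ] T [-1.08 -0.02  0.05] open 30.2 g 2.1884651854634285 q [-0.75  0.64  0.54  1.82 -0.44  0.8   0.09]
```

```bash
python3 -m inch '[0.002,0,0,0,0,0,0.68, 0.004,0,0,0,0,0,0.68]' | grep -E "clock|eef|cont"; python3 -m inch '[0.002,0,0,0,0,0,0.68, 0.003,0,0,0,0,0,0.68]' | grep -E "clock|eef|cont";python3 - <<'E'
from t import *
stat()
E
```

```text
clock: 24.35
eef_pos: [0.5704, 0.1719, 0.0345]
contact_force: [0.6, -8.6, 1.4]
clock: 24.55
eef_pos: [0.5704, 0.1719, 0.0345]
contact_force: [0.2, -11.0, 2.9]
t 24.55 jig [ -51.4 -118.2] z 34.5 F [  0.2 -11.    2.9] T [-2.58  0.03  0.2 ] open 30.3 g 5.3846057318151 q [-0.75  0.64  0.54  1.82 -0.44  0.8   0.08]
```

```bash
python3 -m inch '[-0.03,0,0,0,0,0,0.68, -0.05,0,-0.08,0,0,0,0.68, -0.05,0,-0.25,0,0,0,0.4, -0.05,0,-0.26,0,0,-0.06,0.255]' | grep -E "clock|eef|cont"; python3 - <<'E'
from t import *
stat()
go([*J(-102,-56),.096],down(A+np.pi/2))
E
```

```text
clock: 24.95
eef_pos: [0.5734, 0.1616, 0.1035]
contact_force: [0.8, 0.3, 0.0]
t 24.95 jig [ -49.1 -128.7] z 103.5 F [0.8 0.3 0. ] T [-0.07 -0.05  0.07] open 42.6 g 0.0 q [-0.75  0.54  0.56  1.79 -0.35  0.91  0.18]
rows [0.3183, -0.1676, 0.0295] [0.0002, 0.0007, -0.4541] | mm [ 79.6 -41.9   7.4] deg [  0.    0.1 -81.7]
```

```bash
python3 -m inch '[0.318,-0.168,0.03,0,0,-0.454,0.255, 0.318,-0.168,0.03,0,0,-0.454,0.255, 0.318,-0.168,0.03,0,0,-0.454,0.255, 0.318,-0.168,0.03,0,0,-0.454,0.255, 0.318,-0.168,0.03,0,0,-0.454,0.255, 0.318,-0.168,0.03,0,0,-0.454,0.255, 0.318,-0.168,0.03,0,0,-0.454,0.255, 0.318,-0.168,0.03,0,0,-0.454,0.255]' | grep -E "clock|eef|cont"; python3 - <<'E'
from t import *
stat()
go([*J(-102,-56),.0355],down(A+np.pi/2))
E
```

```text
clock: 25.75
eef_pos: [0.5128, 0.2297, 0.0921]
contact_force: [-0.3, -1.1, -0.1]
t 25.75 jig [-104.3  -56.1] z 92.1 F [-0.3 -1.1 -0.1] T [0.   0.03 0.03] open 69.9 g 0.0 q [-0.69  0.45  0.26  1.87 -0.15  0.84  1.08]
rows [-0.0095, 0.003, 0.2263] [-0.0007, -0.0009, -0.0699] | mm [-2.4  0.7 56.6] deg [ -0.1  -0.2 -12.6]
```

```bash
python3 -m inch '[-0.008,0.002,0,-0.0007,-0.001,-0.07,0.255, -0.008,0.002,0.02,-0.0007,-0.001,-0.07,0.255, -0.008,0.002,0.09,-0.0007,-0.001,-0.07,0.255, -0.008,0.002,0.16,-0.0007,-0.001,-0.07,0.255, -0.008,0.002,0.205,-0.0007,-0.001,-0.07,0.255, -0.008,0.002,0.222,-0.0007,-0.001,-0.07,0.255, -0.008,0.002,0.222,-0.0007,-0.001,-0.07,0.255]' | grep -E "clock|eef|cont"; python3 - <<'E'
from t import *
stat()
E
```

```text
clock: 26.45
eef_pos: [0.5146, 0.2295, 0.0362]
contact_force: [0.3, 0.5, 0.6]
t 26.45 jig [-102.5  -56.4] z 36.2 F [0.3 0.5 0.6] T [0.08 0.02 0.04] open 70.0 g 0.0 q [-0.63  0.53  0.2   1.9  -0.15  0.72  1.29]
```

```bash
python3 -m inch '[-0.02,0,0,0,0,0,0.255, -0.04,0,0,0,0,0,0.255, -0.055,0,0,0,0,0,0.255, -0.07,0,0,0,0,0,0.255, -0.085,0,0,0,0,0,0.255, -0.1,0,0,0,0,0,0.255, -0.11,0,0,0,0,0,0.255, -0.12,0,0,0,0,0,0.255]' | grep -E "clock|eef|cont";  python3 -m inch '[-0.004,0,0,0,0,0,0.255, -0.008,0,0,0,0,0,0.255, -0.01,0,0,0,0,0,0.255]' | grep -E "clock|eef|cont"; python3 - <<'E'
from t import *
stat()
E
```

```text
clock: 27.25
eef_pos: [0.5448, 0.2318, 0.0365]
contact_force: [-1.0, 0.2, 2.7]
clock: 27.55
eef_pos: [0.5472, 0.232, 0.0365]
contact_force: [-1.0, 0.9, 0.6]
t 27.55 jig [-69.8 -56.5] z 36.5 F [-1.   0.9  0.6] T [ 0.    0.16 -0.  ] open 70.0 g 0.37849592976272106 q [-0.6   0.58  0.2   1.82 -0.15  0.76  1.32]
```

```bash
python3 -m inch '[-0.003,0,0,0,0,0,0.255, -0.006,0,0,0,0,0,0.255]' | grep -E "clock|eef|cont";  python3 -m inch '[-0.003,0,0,0,0,0,0.255, -0.005,0,0,0,0,0,0.255]' | grep -E "clock|eef|cont"; python3 -m inch '[-0.002,0,0,0,0,0,0.255, -0.002,0,0,0,0,0,0.255]' | grep -E "clock|eef|cont"; python3 - <<'E'
from t import *
stat()
E
```

```text
clock: 27.75
eef_pos: [0.5487, 0.2321, 0.0365]
contact_force: [-0.4, 0.4, -0.6]
clock: 27.95
eef_pos: [0.5489, 0.2321, 0.0364]
contact_force: [-10.0, -1.5, 6.4]
clock: 28.15
eef_pos: [0.5489, 0.2321, 0.0363]
contact_force: [-11.0, -1.9, 9.2]
t 28.15 jig [-68.1 -56.5] z 36.3 F [-11.   -1.9   9.2] T [-0.36  2.68  0.18] open 70.1 g 5.841323118656874 q [-0.6   0.58  0.19  1.81 -0.15  0.76  1.32]
```

Home in x too. Back off, rise clear and look from both cameras.

```bash
python3 -m inch '[0.03,0,0,0,0,0,0.255, 0.05,0,-0.08,0,0,0,0.255, 0.05,0,-0.25,0,0,0,0.255, 0.2,-0.1,-0.45,0,0,0,0.255, 0.4,-0.3,-0.6,0,0,0,0.255, 0.6,-0.5,-0.6,0,0,0,0.255, 0.8,-0.7,-0.6,0,0,0,0.255, 0.9,-0.9,-0.6,0,0,0,0.255]' | grep -E "clock|eef|cont"; python3 - <<'E'
from t import *
stat()
a,d,c=grab("scene");b,d2,c2=grab("top");np.savez("f.npz",a=a,b=b,d=d,d2=d2)
f=lambda a:cv2.resize(a,(400,400),interpolation=cv2.INTER_CUBIC)
o=np.hstack([f(a[110:230,275:395]),f(b[220:320,225:325])]);save("f",np.clip(o*1.6,0,255).astype(np.uint8))
E
```

```text
clock: 28.95
eef_pos: [0.3884, 0.063, 0.1816]
contact_force: [1.4, -0.1, 1.1]
t 28.95 jig [-241.3 -212.6] z 181.6 F [ 1.4 -0.1  1.1] T [-0.06 -0.05 -0.  ] open 70.4 g 0.0 q [-0.55  0.01  0.31  2.18 -0.01  0.94  1.41]
```

View pics/f.png

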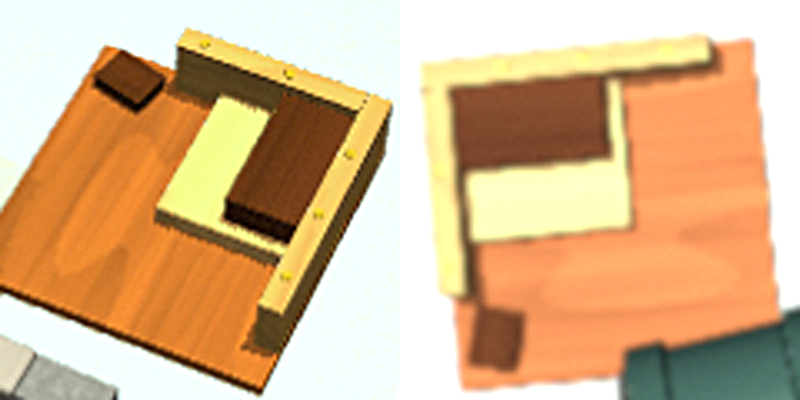

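The pile sits in the corner in both views (blanks at (290,155), caul showing at near and −y sides, offcut untouched). Check the edges numerically.

```bash
python3 - <<'E'
from m import *
from t import A,C
M=np.array([[np.cos(A),np.sin(A)],[-np.sin(A),np.cos(A)]])
f=np.load("f.npz")
for n,k in(("scene","a"),("top","b")):
    im=f[k];c=manip.get_calibration(n);hsv=cv2.cvtColor(im,cv2.COLOR_RGB2HSV);H,S,V=[hsv[...,i].astype(int) for i in range(3)]
    v,u=np.mgrid[:480,:640];uv=np.c_[u.ravel(),v.ravel()]
    for nm,z,m0,roi in(("caul",.03,(H>=20)&(H<45)&(S>50)&(V>(110 if n=="scene" else 130)),(-135,-10,-140,-5)),("blank",.058,(V<90)&(S>100),(-85,-8,-135,-8))):
        q=((plane(c,uv,z)[:,:2]-C)@M.T*1000).reshape(480,640,2);x,y=q[...,0],q[...,1]
        m=m0&(x>roi[0])&(x<roi[1])&(y>roi[2])&(y<roi[3])
        # near edge per y column, -y edge per x row
        for a,b,lab in((x,y,"near x"),(y,x,"-y edge")):
            r=[]
            for t in range(-100,-15,10):
                s=m&(abs(b-t)<3)
                if s.sum()>8: r.append((t,round(float(a[s].min())-1,1)))
            print(n,nm,lab,r)
E
```

```text
scene caul near x [(-100, -108.9), (-90, -108.3), (-80, -109.9), (-70, -109.3), (-60, -109.7), (-50, -109.1), (-40, -109.8), (-30, -107.9), (-20, -109.6)]
scene caul -y edge [(-100, -120.6), (-90, -120.2), (-80, -121.5), (-70, -121.1), (-60, -121.3)]
scene blank near x [(-100, -58.7), (-90, -59.0), (-80, -58.3), (-70, -58.8), (-60, -59.0), (-50, -59.5), (-40, -58.8), (-30, -59.1), (-20, -86.0)]
scene blank -y edge [(-80, -22.3), (-70, -22.8), (-60, -113.5), (-50, -128.8), (-40, -128.4), (-30, -128.0), (-20, -129.3)]
top caul near x [(-100, -109.0), (-90, -110.7), (-80, -110.2), (-70, -109.0), (-60, -111.1), (-50, -110.0), (-40, -109.1), (-30, -111.2), (-20, -110.1)]
top caul -y edge [(-100, -119.7), (-90, -120.7), (-80, -118.9), (-70, -119.7), (-60, -117.6)]
top blank near x [(-100, -60.9), (-90, -60.0), (-80, -59.2), (-70, -60.6), (-60, -60.1), (-50, -59.2), (-40, -60.7), (-30, -60.1), (-20, -59.0)]
top blank -y edge [(-60, -109.2), (-50, -112.5), (-40, -111.0), (-30, -111.7), (-20, -112.8)]
```

```bash
python3 -c "
from workcell import manip
print(manip.finish_job())"
```

```text
the job is handed in; nothing more can be done
None
```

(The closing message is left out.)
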